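Seat a notched rosette blank in the keyed carving fixture and close its keeper

ROBOT

A 6-joint arm with a two-finger parallel gripper is mounted at the origin on the work surface. World frame = base frame: x ahead of the robot, y to its left, z up, the work surface at z = 0. Lengths are in m, angles in degrees, forces in N, time in s.
With the tool pointing down it reaches from about 0.325 to 0.85 m from the base axis. Payload 15.5 kg.
Tool frame: the origin (TCP) lies midway between the tips of the shut fingers; the grasp point (between the pads) lies 19 mm behind it; z points along the fingers, y is the line along which they close (so a half turn about z gives the same grasp; the last joint's range is limited). The gripper opens to 91 mm and grips with 3 to 60 N. Pads are 32 mm wide; open, the fingers measure 118 mm over their backs; the gripper's body (76 mm by 178 mm) begins 60 mm behind the grasp point.
Start: joints at [67.065, 28.281, 77.091, -0, 74.628, -5.472], TCP at [0.188, 0.596, 0.214] pointing down, gripper open.
Joint ranges: [-166.48, 166.48], [-47.26, 123.95], [12.59, 153.08], [-70.14, 250.14], [6.76, 159.57], [-176.63, 176.63]. Speed limits (degrees/s): [108.29, 108.29, 147.25, 172.46, 172.46, 172.46].

INTERFACE

Orientations are given as a 3x3 rotation matrix whose columns are the frame's x, y, z axes.
In Python, from bench import ctrl gives the robot as it stands. The module is installed in compiled form; this text tells all that it offers. Calls block until the motion is done:
- ctrl.goto(position, orientation): joint-space move of the TCP to a pose.
- ctrl.move_l(position, vel=0.15, ori=None, contact_N=None): straight line of the TCP; ori=None keeps the orientation; vel is the mean speed in m/s. With contact_N (N) it stops when the force on the tool has changed by that much, and returns True; else False.
- ctrl.movej(angles): joint-space move.
- ctrl.command_gripper(opening): opening from 0.0 (shut) to 1.0 (fully open); the grip force is fixed at half the most; returns when the fingers have stopped.
- ctrl.sleep(seconds).
- ctrl.ik(position, orientation): joint angles nearest the present ones, or None.
- ctrl.read_camera(name): name is "side" or "top" or "wrist"; returns the picture (480x640x3 uint8, blue, green, red); there is no depth.
- ctrl.camera_params(name): a dict with "fx", "fy", "cx", "cy" (pixels), "D" ([k1, k2, p1, p2, k3] as OpenCV has them; the pictures are not rectified), "pose" (4x4, takes a point from camera to world coordinates); the wrist camera has in their place "T_tool_cam" (4x4, takes a point from camera to tool coordinates, whose origin is the TCP and whose axes are the flange's). Camera axes: x right, y up, looking along -z (the intrinsics and any distortion apply to the point x, -y, -z); pixel columns grow to the right and rows downward; lengths in m; the calibration is good to about 2 mm. A picture is of the moment at which its call begins: read the wrist's pose just before it. camera_params takes no time and is no camera call.
A pose or a line that the arm cannot do raises ctrl.MotionError and nothing moves.
- ctrl.sign_off(): hands the job in; it is judged then, once.
Readings, each from a call of its own:
- ctrl.current_t(): time.
- ctrl.current_q(): joint angles.
- ctrl.current_dq(): joint speeds.
- ctrl.current_effort(): joint torques, N m.
- ctrl.current_tool_pos(): TCP position.
- ctrl.current_eef_rot(): TCP orientation.
- ctrl.current_contact_force(): force on the tool from outside, world axes, zero at the start.
- ctrl.current_wrist_torque(): the same for the moment, N m.
- ctrl.current_grip_width(): opening from 0.0 (shut) to 1.0 (fully open).
- ctrl.current_grasp_force(): force on a finger pad.
Only numpy, scipy, OpenCV 4.12 (cv2) and the standard library are available. Lean on these libraries where they do the work, as an engineer would, in place of code of your own. Each camera call takes 0.05 s, during which the arm holds its last target. There are 200 camera calls.

TASK

Load the round wooden blank with the square spigot into the round nest of the carving fixture, spigot up: the nest has been left turned to some unknown angle, so feel gently (never more than about 40 N) for the orientation in which the blank's rim notch drops over the nest's key and the blank sits fully home and flat. Then swing the keeper bar round over the blank's edge to its stop, let go, and leave everything else on the bench where it lies.

Things in the scene. Friction and masses are not known exactly. Their poses are not given: they have to be found in the camera images.
- blank: The loose blank, light wood, 50 to 90 g: a disc 72 mm in diameter, 18 mm thick, with a square spigot on top and one notch in its rim, on the side of the blank's +x (see the points). Origin: centre of the underside; z up. It starts flat on the bench, spigot up, at any yaw.
- spigot_top (a point): Centre of the top of the blank's spigot, 50 mm above the underside. The spigot is square, 22 x 22 mm, 32 mm tall, on the disc's centre, its sides parallel to the blank's x and y.
- notch (a point): On the blank's underside, in the middle of the notch's mouth, 36 mm from the centre along the blank's +x. The notch goes through the full thickness and is parallel-sided, 14 mm wide, running in to 25 mm from the centre.
- fixture: The carving fixture, screwed to the bench: a plywood base 130 mm (x) by 230 mm (y), 20 mm thick, carrying the round dark wooden nest at its origin and the keeper's post 85 mm away along -y. Origin: underside of the base, below the nest's centre; z up.
- nest_floor (a point): Centre of the nest's floor (the tops of its three small rest pads), 26 mm above the bench; axes those of the fixture. A steel key 10 mm wide stands at the nest's wall, reaching in to 28 mm from the centre; its flat top, 8 mm above the floor, has 2 mm chamfers along its sides. A blank whose notch is not over the key stays 8 mm too high; when it is, the blank drops to the floor.
- nest_rim (a point): Centre of the nest's mouth, 40 mm above the bench (14 mm above its floor). Bore 76 mm (2 mm wider all round than the blank), top 3 mm chamfered at 45 degrees; ring 100 mm across. The nest is locked stiffly at an angle that is not measured: from the centre, its key lies towards the fixture's -x, turned by -0.9 to +0.9 rad about z. It can be seen from above.
- keeper (a joint): Angle of the keeper, rad: 0 fully open, growing anticlockwise seen from above; it starts between 0 and 0.4. At 1.70 the bar points at the nest's centre and reaches 11 mm in over the edge of the blank; its stop is at 1.72. Friction only (about 2 N at the knob): it stays where it is left.
- keeper_knob (a point): Middle of the keeper's knob: an upright dark wooden cylinder 16 mm in diameter, 30 mm tall (top 85 mm above the bench), on the bar's tail, 42 mm from the pivot. The flat steel bar is 18 mm wide, 8 mm thick, its underside 47 mm above the bench: 3 mm above a seated disc, too low to pass over one that is not home.
- keeper_pivot (a point): A point on the keeper's vertical pivot axis, at the bar's underside, 47 mm above the bench.
- spare: Bystander: plain wooden disc, 76 mm diameter, 22 mm thick, no spigot and no notch. Origin: centre of the underside.
- gouge: Bystander: carving gouge, 240 mm long, lying along its x, handle to -x. Origin: on the bench, near its middle.
- chisel: Bystander: wide chisel, 240 mm long, lying along its x, handle to -x. Origin: on the bench, near its middle.
- hammer: Bystander: hammer lying along its x, handle to -x.
- rule: Bystander: steel rule 200 x 30 x 4 mm. Origin: centre of the underside.
- offcut: Bystander: wooden offcut 75 x 50 x 28 mm. Origin: centre of the underside.
- tin: Bystander: metal cup, 72 mm across, 100 mm tall. Origin: centre of the underside.
Mind the look-alikes: they are no part of the job. What is shaped like the blank but turquoise is not meant.

How it is judged (in metres and radians):
On the way:
1. the blank is seated over the key, fully home and flat in the nest, with the keeper still open (z of blank in the frame of nest_floor between -0.003 and 0.002 m and horizontal distance between blank and nest_floor below 0.004 m and angle between blank's own z axis and vertical below 0.05 rad and value of joint keeper below 0.9 rad), for 0.2 s.
At the end, for the whole second after the job is handed in: The blank lies in the nest, spigot up, its underside within 2 mm of the nest's floor, within 4 mm of its centre and within 0.05 rad of level, at rest; the keeper stands at more than 1.55 rad, its bar over the blank's edge (z of blank in the frame of nest_floor between -0.003 and 0.002 m and horizontal distance between blank and nest_floor below 0.004 m and angle between blank's own z axis and vertical below 0.05 rad and linear speed of blank below 0.01 m/s and value of joint keeper above 1.55 rad); the robot touches nothing.
It fails at once if the blank is pressed on the fixture (nest, key or keeper) with more than 40 N (contact force between blank and fixture above 40 N).
It fails at once if a bystander is moved by more than 30 mm (distance of any of spare, gouge, chisel, hammer, rule, offcut, tin from where it was at the start of the episode above 0.03 m).
It also fails if it takes over 72 s, if anything falls off the work surface, if the arm or the gripper's body presses on something with over 40 N, if the wrist force passes 120 N, or if a joint passes its speed limit or range.

## Working session

There is one attempt and no reset: what is moved stays moved. The work goes in short steps, each a Python script; the robot and the scene stay as the last script left them, time stands still between calls to the robot, and variables do not carry over. Pictures are saved under pics/ and viewed, at most 10 in all, crops included, and the job is handed in when it is done.

```bash
mkdir -p pics; python3 - <<'E'
from bench import ctrl
import cv2,numpy as np
for n in("top","side"):
    cv2.imwrite(f"pics/{n}0.png",ctrl.read_camera(n))
    p=ctrl.camera_params(n);print(n,p["fx"],p["fy"],p["cx"],p["cy"],p["D"]);print(np.round(p["pose"],3))
print(ctrl.camera_params("wrist"),ctrl.current_t(),ctrl.current_eef_rot())
E
```

```text
top 450.8952801831132 450.8952801831132 320.94685853390786 235.9906414725122 [-0.01824099  0.          0.          0.          0.        ]
[[-0.008  0.996 -0.084  0.437]
 [-1.    -0.008 -0.007 -0.012]
 [-0.007  0.084  0.996  1.319]
 [ 0.     0.     0.     1.   ]]
side 547.133250240591 547.133250240591 316.9241257741163 236.2382077813501 [-0.09166881  0.          0.          0.          0.        ]
[[ 0.858  0.265 -0.441 -0.055]
 [-0.514  0.428 -0.743 -0.983]
 [-0.008  0.864  0.503  0.739]
 [ 0.     0.     0.     1.   ]]
{'fx': 349.47258740714744, 'fy': 349.47258740714744, 'cx': 320.94042316047575, 'cy': 243.79968569613928, 'D': array([-0.02957405,  0.        ,  0.        ,  0.        ,  0.        ]), 'T_tool_cam': array([[ 4.97620317e-04,  9.68192361e-01,  2.50206523e-01,
         7.01189922e-02],
       [ 9.99999501e-01, -2.65134895e-04, -9.62878528e-04,
        -5.29554725e-04],
       [-8.65913156e-04,  2.50206877e-01, -9.68192010e-01,
        -1.70938100e-01],
       [ 0.00000000e+00,  0.00000000e+00,  0.00000000e+00,
         1.00000000e+00]])} 0.1 [[-9.53895316e-01  3.00139240e-01 -4.02375912e-04]
 [ 3.00139499e-01  9.53894788e-01 -1.00695242e-03]
 [ 8.15983502e-05 -1.08129610e-03 -9.99999412e-01]]
```

View pics/top0.png

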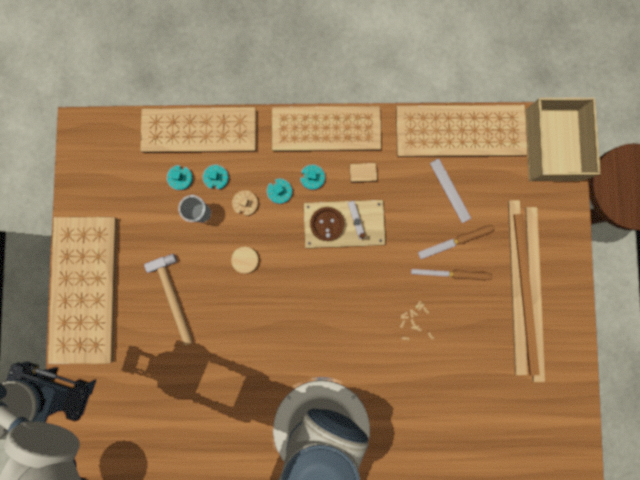

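View pics/side0.png

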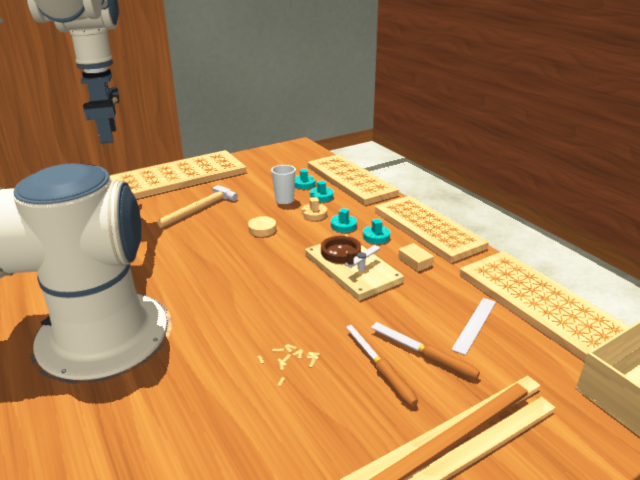

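The top view shows six candidates. The light-wood disc with a spigot at (245,203) fits the blank. The four turquoise ones at (180,178), (215,177), (279,190) and (312,177) are decoys, and the plain disc at (245,260) is the spare. The nest is at (326,223) and the keeper post at (358,222), so the fixture is roughly world-aligned. The side view agrees: blank at (315,211), nest at (341,248). Next I'll look closer with the wrist camera.

```bash
cat >h.py <<'E'
from bench import ctrl
import cv2,numpy as np
def Rz(a): c,s=np.cos(a),np.sin(a); return np.array([[c,-s,0],[s,c,0],[0,0,1.]])
D0=np.array([[-1,0,0],[0,1,0],[0,0,-1.]])
def down(a): return Rz(a)@D0      # tool y axis along Rz(a)*y
def snap(name):
    p=ctrl.camera_params(name)
    if name=="wrist":
        T=np.eye(4);T[:3,:3]=ctrl.current_eef_rot();T[:3,3]=ctrl.current_tool_pos();T=T@p["T_tool_cam"]
    else:T=np.array(p["pose"])
    return ctrl.read_camera(name),p,T
def ray(p,T,px,z):
    K=np.array([[p["fx"],0,p["cx"]],[0,p["fy"],p["cy"]],[0,0,1]])
    u=cv2.undistortPoints(np.array(px,float).reshape(-1,1,2),K,np.array(p["D"],float)).reshape(-1,2)
    d=np.c_[u[:,0],-u[:,1],-np.ones(len(u))]@T[:3,:3].T
    return T[:3,3]+d*((z-T[2,3])/d[:,2])[:,None]
E
python3 - <<'E'
from h import *
import pickle
p=ctrl.camera_params("top");T=np.array(p["pose"])
b=ray(p,T,[[245,203]],.02)[0];n=ray(p,T,[[326,223]],.035)[0]
print(b,n)
out={}
for k,c in(("blank",b),("nest",n)):
    ctrl.goto([c[0],c[1],.20],down(0)); ctrl.sleep(.3)
    im,p,T=snap("wrist");out[k]=(im,p,T);cv2.imwrite(f"pics/w_{k}.png",im)
pickle.dump(out,open("v.pkl","wb"));print(ctrl.current_t(),ctrl.current_q())
E
```

```text
[0.64571251 0.21669222 0.02      ] [ 0.58335493 -0.01884942  0.035     ]
3.8917 [-7.64756740e+00  2.57571635e+01  8.41137721e+01  4.35766572e-04
  7.01314425e+01 -9.77025035e+01]
```

View pics/w_blank.png

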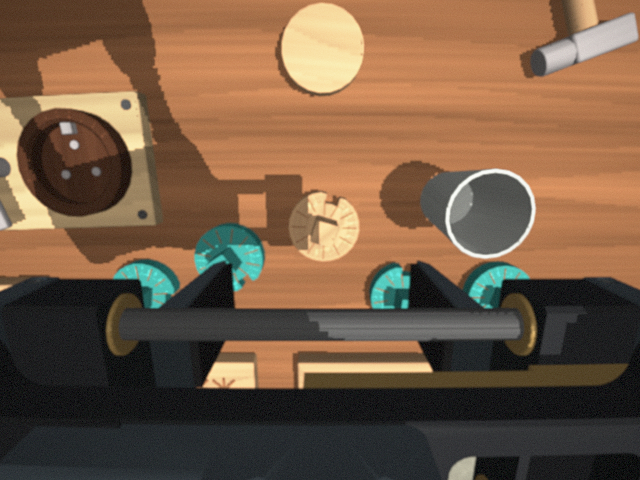

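View pics/w_nest.png

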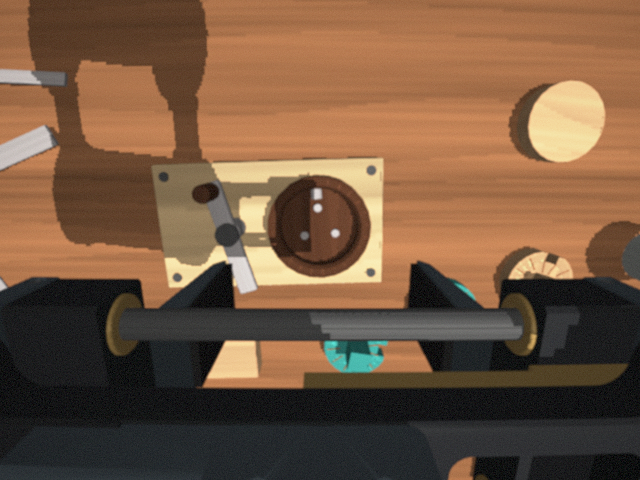

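In the blank view, the wooden blank with spigot is at (324,226), with its notch near (337,200). Turquoise decoys sit at (230,255) and (395,290), and the tin is at (490,212). In the nest view, the nest is at (319,226), its key at (317,194), the keeper knob at (206,193) and the post at (229,234). I'll confirm in one enlarged crop.

```bash
python3 - <<'E'
import pickle,cv2,numpy as np
o=pickle.load(open("v.pkl","rb"))
a=o["blank"][0][182:272,279:369];b=o["nest"][0][172:282,264:374]
A=cv2.resize(a,(400,400),interpolation=3);B=cv2.resize(b,(400,400),interpolation=3)
cv2.imwrite("pics/crop.png",np.hstack([A,B]))
h=cv2.cvtColor(o["blank"][0],cv2.COLOR_BGR2HSV)
for q in((324,240),(345,225),(310,208),(324,217),(325,270),(300,270),(337,198),(323,230)):print(q,h[q[1],q[0]])
E
```

```text
(324, 240) [ 19  93 245]
(345, 225) [ 23  77 251]
(310, 208) [ 22  83 247]
(324, 217) [ 14 114 164]
(325, 270) [ 12 137 180]
(300, 270) [ 13 146 182]
(337, 198) [ 13 137 125]
(323, 230) [ 21  89 250]
```

View pics/crop.png

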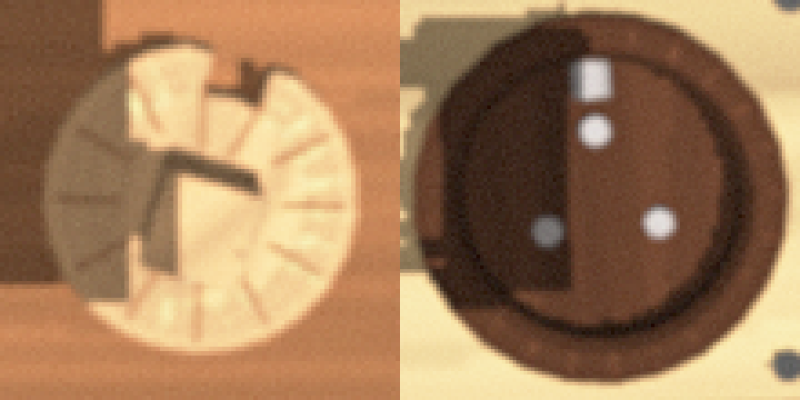

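The crop confirms it: the left half is the light-wood blank with its spigot, notch at about 1 o'clock (crop (235,85)). The right half is the nest, key at (592,78) near the top, with three rest pads. Now I'll measure.

```bash
cat >>h.py <<'E'
from scipy.optimize import least_squares
def circ(P,r,c0):
    f=lambda c:np.hypot(*(P-c).T)-r
    s=least_squares(f,c0,loss="soft_l1",f_scale=.0007)
    return s.x,np.median(np.abs(f(s.x)))
def big(mask,near):
    cs=cv2.findContours(mask.astype(np.uint8),cv2.RETR_EXTERNAL,cv2.CHAIN_APPROX_NONE)[0]
    cs=[c for c in cs if cv2.contourArea(c)>20]
    return min(cs,key=lambda c:np.hypot(*(c.reshape(-1,2).mean(0)-near))).reshape(-1,2).astype(float)
E
python3 - <<'E'
from h import *
import pickle
o=pickle.load(open("v.pkl","rb"))
im,p,T=o["blank"];h=cv2.cvtColor(im,cv2.COLOR_BGR2HSV).astype(int)
m=(h[...,2]>210)&(h[...,1]<125); m[:, :279]=0;m[:,369:]=0;m[:182]=0;m[272:]=0
c=big(m,(328,226)); P=ray(p,T,c,.018)[:,:2]
c0=ray(p,T,[[324.5,227]],.018)[0,:2]
d=np.hypot(*(P-c0).T); Q=P[abs(d-.036)<.004]
cb,e=circ(Q,.036,c0);print("blank",cb,e,len(Q))
# notch by its inner corners/sides (crop px)
cr=lambda q:np.array(q,float)/(400/90)+[279-.4,182-.4]
N=ray(p,T,cr([(207,58),(268,68),(207,90),(256,103)]),.018)[:,:2]
for q in N: print(q-cb,np.hypot(*(q-cb)),np.degrees(np.arctan2(*(q-cb)[::-1])))
# spigot top: contour of its lit+shaded top, corners by eye in crop
S=ray(p,T,cr([(175,182),(258,192),(176,275)]),.050)[:,:2];print("spig",S-cb,np.linalg.norm(S[1]-S[0]),np.degrees(np.arctan2(*(S[1]-S[0])[::-1])))
im,p,T=o["nest"];h=cv2.cvtColor(im,cv2.COLOR_BGR2HSV).astype(int)
print("hsv ring",h[268,319],"base",h[275,340],h[150,300])
pads=ray(p,T,np.array([(195,131),(147,231),(259,223)])/(400/110)+[264-.4,172-.4],.026)[:,:2];print("pads",pads,pads.mean(0))
m=(h[...,2]<140);m[:,:262]=0;m[:,380:]=0;m[:172]=0;m[285:]=0
c=big(m,(319,226));P=ray(p,T,c,.040)[:,:2];c0=ray(p,T,[[319,226]],.040)[0,:2]
a=np.arctan2(*(P-c0).T[::-1]);Q=P[(abs(a)<1.5)]
cn,e=circ(Q,.05,c0);print("nest",cn,e,len(Q))
k=ray(p,T,np.array([(192.5,79)])/(400/110)+[264-.4,172-.4],.034)[0,:2];print("key",k-cn,np.degrees(np.arctan2(*(k-cn)[::-1])))
print("knob",ray(p,T,[[206,193]],.085),"post",ray(p,T,[[229,234]],.06),"bar tip",ray(p,T,[[246,291]],.055))
print("screws",ray(p,T,[[164,176],[177,277],[371,170],[371,272]],.02))
E
```

```text
blank [0.64916277 0.21972471] 0.00033071380319807386 139
[-0.03365823  0.00133783] 0.033684806906989384 177.72384094703645
[-0.03140901  0.01519578] 0.03489179642107793 154.18215224294423
[-0.02638562  0.00136644] 0.026420978204055073 177.0354443016883
[-0.02342229  0.0125638 ] 0.02657917938100158 151.7907316281239
spig [[-0.01129892 -0.00570358]
 [-0.00917277  0.01177004]
 [ 0.00888828 -0.00551276]] 0.017602502332247826 83.06248667070406
hsv ring [ 11 144  92] base [ 22  76 249] [ 13 143 198]
pads [[ 0.56542544 -0.02198609]
 [ 0.59347074 -0.03537953]
 [ 0.591141   -0.00421381]] [ 0.58334573 -0.02052648]
nest [ 0.58197957 -0.0213182 ] 0.0004937627353249936 152
key [-0.03158553 -0.00123959] -177.75255579941788
knob [[ 0.5445309  -0.11228855  0.085     ]] post [[ 0.58460087 -0.10230316  0.06      ]] bar tip [[ 0.6423661  -0.09080567  0.055     ]]
screws [[ 0.53470832 -0.17430511  0.02      ]
 [ 0.64093879 -0.17195639  0.02      ]
 [ 0.52890397  0.03096104  0.02      ]
 [ 0.63486917  0.0348909   0.02      ]]
```

```bash
python3 - <<'E'
from h import *
import pickle
out={}
for k,c,z,a in(("nest",(.5828,-.0208),.15,0),("blank",(.6488,.2195),.125,-15)):
    ctrl.goto([c[0],c[1],z],down(np.radians(a))); ctrl.sleep(.3)
    out[k]=snap("wrist");print(ctrl.current_t())
pickle.dump(out,open("v2.pkl","wb"))
A=cv2.resize(out["blank"][0][160:300,250:390],(400,400),interpolation=3)
B=cv2.resize(out["nest"][0][150:300,245:395],(400,400),interpolation=3)
cv2.imwrite("pics/crop2.png",np.hstack([A,B]))
E
```

```text
4.5583
5.8917
```

View pics/crop2.png

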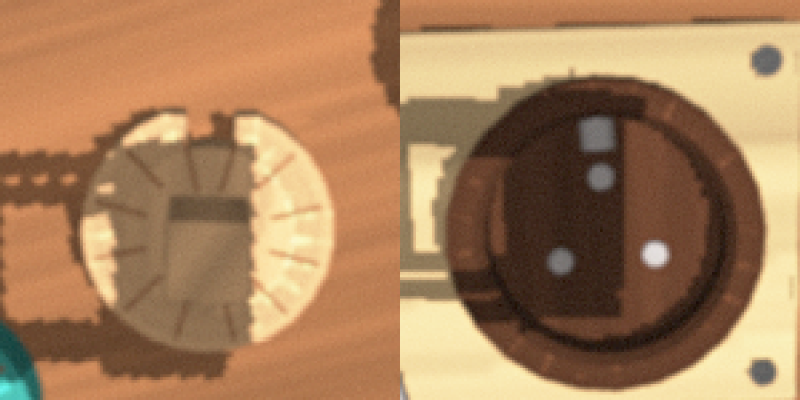

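The blank (left) is centred near (207,230), with the notch at (211,125) and the spigot top's edges at x=167–250, aligned with the view. In the nest (right), the ring is centred near (606,232), the key at (597,134) and the pads at (600,177), (560,262) and (655,254).

```bash
python3 - <<'E'
from h import *
import pickle
o=pickle.load(open("v2.pkl","rb"))
ang=lambda v:np.degrees(np.arctan2(v[1],v[0]))
im,p,T=o["blank"]
cr=lambda q:(np.array(q,float)-.0)/(400/140)+[249.7,159.7]
E=ray(p,T,cr([(80,222),(335,225),(322,168),(325,280),(300,325),(200,352),(150,340),(97,290),(290,134)]),.018)[:,:2]
cb,e=circ(E,.036,E.mean(0));print("blank",cb,e)
N=ray(p,T,cr([(187,118),(235,118),(190,140),(234,142)]),.018)[:,:2]
print("notch",[round(ang(N[i:i+2].mean(0)-cb),1) for i in(0,2)],[np.hypot(*(n-cb)).round(4) for n in N])
S=ray(p,T,cr([(168,221),(250,221),(165,300),(250,300)]),.050)[:,:2]
print("spig",S.mean(0),np.linalg.norm(S[1]-S[0]),np.linalg.norm(S[2]-S[0]),ang(S[1]-S[0])+90,ang(S[2]-S[0])+180)
im,p,T=o["nest"]
cr=lambda q:(np.array(q,float)-[400,0])/(400/150)+[244.7,149.7]
E=ray(p,T,cr([(764,232),(606,389),(446,232),(717,343),(500,345),(717,121)]),.040)[:,:2]
cn,e=circ(E,.05,E.mean(0))
P=ray(p,T,cr([(600,177),(560,262),(655,254)]),.026)[:,:2];pc=P.mean(0)
K=ray(p,T,cr([(597,134)]),.034)[0,:2]
print("nest ring",cn,e,"pads",pc,[ang(q-pc).round(1) for q in P],"key",ang(K-pc),ang(K-cn),K)
# key sides direction
E

```

```text
blank [0.64970148 0.22004954] 0.000808523376064893
notch [np.float64(164.6), np.float64(163.9)] [np.float64(0.0344), np.float64(0.0345), np.float64(0.0282), np.float64(0.0279)]
spig [0.64817252 0.21972144] 0.020778435044402147 0.021023929593418096 164.9574098234288 162.3409806090879
nest ring [ 0.5824138  -0.02051412] 0.0003751283406579556 pads [ 0.58343712 -0.02059245] [np.float64(-174.8), np.float64(-55.0), np.float64(65.1)] key -175.60519962488127 -175.32472302742883 [ 0.55054809 -0.02312012]
```

```bash
python3 - <<'E'
from h import *
a=np.radians(-15.5);R=down(a);b=[.6488,.2198]
ctrl.command_gripper(.55)
ctrl.goto([*b,.085],R)
print(ctrl.move_l([*b,.0225],.08,contact_N=8),ctrl.current_tool_pos())
f0=ctrl.current_contact_force()
ctrl.command_gripper(0.0)
print(ctrl.current_grip_width()*91,ctrl.current_grasp_force(),f0,ctrl.current_contact_force(),ctrl.current_tool_pos())
ctrl.move_l([*b,.10],.15)
n=[.583,-.0206]
ctrl.goto([*n,.10],down(np.radians(4.8)));ctrl.sleep(.2)
print(ctrl.current_grip_width()*91,ctrl.current_contact_force(),ctrl.current_t())
for k in("wrist","side"):
  im=snap(k)[0]
  cv2.imwrite(f"pics/held_{k}.png",im)
w=cv2.imread("pics/held_wrist.png")[130:330,220:420];s=cv2.imread("pics/held_side.png")[170:310,270:410]
cv2.imwrite("pics/held.png",np.hstack([cv2.resize(x,(400,400),interpolation=3) for x in(w,s)]))
E
```

```text
False [0.64913136 0.21989986 0.02290714]
22.05805605097644 29.99997764825821 [ 0.10091569 -1.38881173 -0.05871061] [-0.50352556 -0.30709023  2.99859158] [0.64889927 0.21983398 0.02271968]
21.939433036021757 [ 0.48435981 -0.70623034  0.07851991] 10.275
```

View pics/held.png

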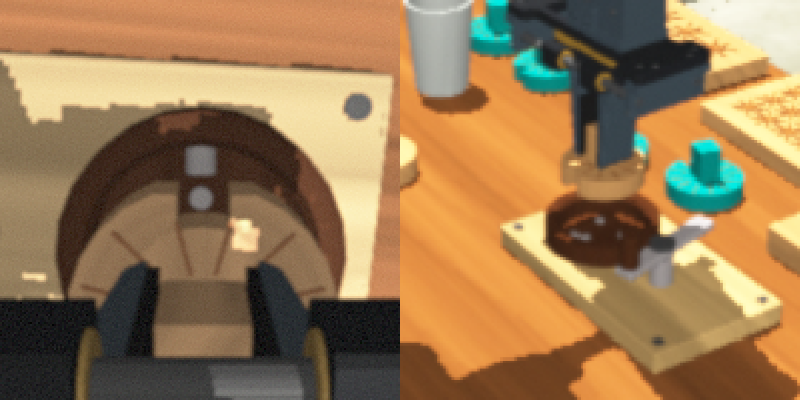

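The blank is held square, and its notch at (205,200) lines up with the key at (201,160). The side view shows it level above the nest. Lowering it with force feedback.

```bash
python3 - <<'E'
from h import *
n=[.583,-.0206]
ctrl.move_l([*n,.075],.1)
h=ctrl.move_l([*n,.0482],.015,contact_N=6)
print(h,ctrl.current_tool_pos(),ctrl.current_contact_force(),ctrl.current_wrist_torque(),ctrl.current_grip_width()*91,ctrl.current_t())
E
```

```text
True [ 0.58300452 -0.02060268  0.0486269 ] [-1.32742192  0.85980383  7.30802401] [ 0.05524058  0.0880355  -0.01566713] 21.97314506899991 12.4333
```

Contact came at z = 0.0486 m, and a seated blank should give 0.0487 m, so it dropped over the key and is home. Releasing and checking.

```bash
python3 - <<'E'
from h import *
import pickle
n=[.583,-.0206]
ctrl.command_gripper(.42);ctrl.move_l([*n,.15],.15)
ctrl.goto([.583,-.06,.17],down(np.radians(4.8)));ctrl.sleep(.3)
o=snap("wrist");s=snap("side")[0];pickle.dump(o,open("v3.pkl","wb"));print(ctrl.current_t())
cv2.imwrite("pics/seat.png",np.hstack([cv2.resize(o[0][110:310,190:390],(400,400),interpolation=3),cv2.resize(s[190:310,290:410],(400,400),interpolation=3)]))
E
```

```text
14.4333
```

View pics/seat.png

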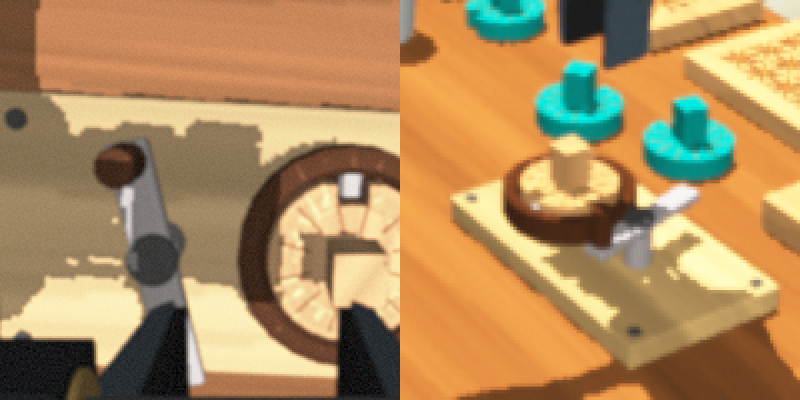

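The blank is seated flat, with the key showing in the notch at (350,185), and the keeper is still open with its knob at (120,162). Now swinging the keeper with the knob loosely caged between the fingers.

```bash
python3 - <<'E'
from h import *
import pickle
im,p,T=pickle.load(open("v3.pkl","rb"))
k=ray(p,T,[[120/2+190,162/2+110]],.085)[0,:2]
pv=np.array([.5854,-.1056]);v=k-pv
ph=np.degrees(np.arctan2(v[1],v[0]))%360
print("knob",k,np.hypot(*v),ph)
assert .036<np.hypot(*v)<.048 and 180<ph<215
pos=lambda f:pv+.042*np.array([np.cos(np.radians(f)),np.sin(np.radians(f))])
R=lambda f:down(np.radians(f-360))
ctrl.command_gripper(.38)
ctrl.goto([*pos(ph),.13],R(ph))
h=ctrl.move_l([*pos(ph),.064],.06,contact_N=8);print("down",h,ctrl.current_tool_pos(),ctrl.current_t())
if not h:
    ctrl.command_gripper(.23)
    print(ctrl.current_grip_width()*91)
    for f in np.arange(ph+8,286,8):
        h=ctrl.move_l([*pos(f),.064],.04,ori=R(f),contact_N=14)
        t=ctrl.current_tool_pos()[:2]-pv
        print(round(f,1),h,np.degrees(np.arctan2(t[1],t[0]))%360,ctrl.current_contact_force().round(1))
        if h:break
print(ctrl.current_t())
E
```

```text
knob [ 0.54324322 -0.11481834] 0.04315288431239818 192.33460086728147
down False [ 0.54460857 -0.1146485   0.06435064] 18.5333
21.125782607643952
200.3 False 200.3282073132374 [-0.8  0.5  0.4]
208.3 False 208.16874589937078 [-0.   0.4 -0.8]
216.3 False 216.18571344280966 [-0.4  0.2 -0.6]
224.3 False 224.21908377035217 [0.7 0.1 0.1]
232.3 False 232.23808537610472 [-0.6 -0.2  0.8]
240.3 False 240.21825188513742 [-0.3  0.1  0.1]
248.3 False 248.25289913802695 [ 0.4 -0.4 -0.2]
256.3 False 256.27890553960384 [ 0.8 -0.   0.1]
264.3 False 264.2629392247887 [ 0.4 -0.6 -0. ]
272.3 False 272.3050023346177 [ 0.1 -0.3  0.7]
280.3 True 277.11874097310925 [-3.1 -0.8  1.4]
22.1833
```

It met the stop at 277°, about 273.6° after allowing for slack, where 272.8° was expected. Releasing, retreating and checking.

```bash
python3 - <<'E'
from h import *
ctrl.command_gripper(.38)
t=ctrl.current_tool_pos();R=ctrl.current_eef_rot()
ctrl.move_l([t[0],t[1],.17],.15)
ctrl.goto([.575,-.075,.20],down(0));ctrl.sleep(.3)
o=snap("wrist");s=snap("side")[0];print(ctrl.current_t(),ctrl.current_contact_force())
cv2.imwrite("pics/end.png",np.hstack([cv2.resize(o[0][130:300,230:400],(400,400),interpolation=3),cv2.resize(s[190:310,290:410],(400,400),interpolation=3)]))
E
```

```text
25.0833 [-0.82231184 -0.72238759 -0.36121116]
```

View pics/end.png

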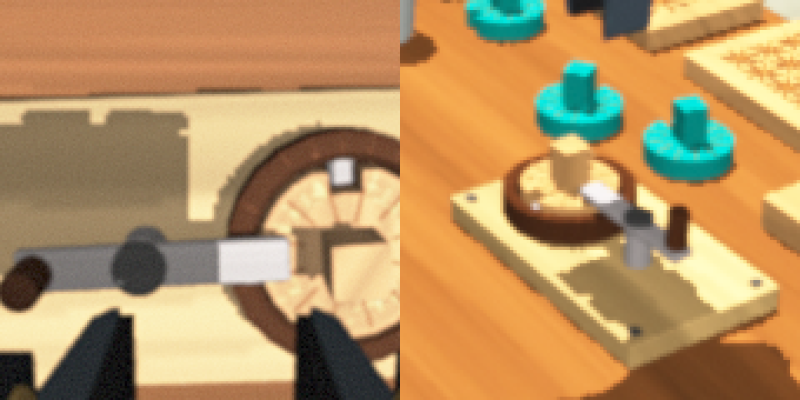

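The bar, with its tip at (290,260), lies over the blank's edge and points at the spigot. The blank is seated with the key in its notch at (343,172), and the gripper is clear of everything.

```bash
python3 -c "
from bench import ctrl
print(ctrl.sign_off())"
```

```text
the job is handed in; nothing more can be done
None
```

The blank is seated over the key with its spigot up, the keeper is swung to its stop over the blank's edge, and the job was handed in at about 25 s; sign-off returned no verdict.

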